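# Clear the desk for the night

### The job

Clear the desk for the night: lower each mandarin gently into the deep white fruit bowl without dropping it, push the bowl so that it stands centred on its cork mat, and push the keyboard back into the corner, flush along the rail at the back of the desk pad and with its left end right up against the leather box. Slide the bowl and the keyboard over the pad rather than lifting them, and leave the mouse, alarm clock and pen cup where they are. Last of all, once everything is in place, slide the lamp's dimmer all the way to its off end, the one with the red dot.

Things in the scene. Friction and masses are not known exactly. Their poses are not given: they have to be found in the camera images.
- desk_pad: Fixed black leather desk pad, 475 x 1000 x 3 mm, with an aluminium rail (30 mm high, 15 mm thick) along all its back edge, the edge far from the robot. Origin 3 mm below the pad's top, on the table. x points away from the robot, square to the rail: the rail's near face is x = +225 mm in this frame; y runs along the rail, to the robot's left. Yaw within 0.06 rad of the world's.
- stationery_box: Fixed dark brown leather box, 130 (x) x 200 (y) x 50 mm high, on the pad against the rail, at the left. Origin at the centre of its underside, axes parallel to the pad's; its right side, facing the keyboard's end, is the plane y = -100 mm in its frame. It and the rail form the corner where the keyboard is parked.
- keyboard: Loose cream keyboard, 125 mm deep (x) x 285 mm wide (y), 0.5 to 0.85 kg, lying on the pad; too wide to grip, it slides when pushed. Plain upright sides 24 mm high all round, nothing sticks out past them; keys reach 32 mm, a hump 30 mm deep along the back (+x) edge 44 mm, a roller on it 53 mm. Origin at the centre of its underside, +x towards its back edge.
- keyboard_back_l (a point): Back left corner of the keyboard (keyboard frame x +62.5, y +142.5, z +12 mm).
- keyboard_back_r (a point): Back right corner of the keyboard (keyboard frame x +62.5, y -142.5, z +12 mm).
- fruit_bowl: Loose deep round white ceramic fruit bowl at the robot's right, open at the top, outer radius 100 mm at the rim, 98 mm 20 mm up, 92 mm at the foot, height 90 mm, wall 6 mm, 0.45 to 0.7 kg empty. Origin at the centre of its underside. It slides without tipping when pushed at its side, 20 to 50 mm up.
- fruit_bowl_in (a point): Centre of the bowl's inner floor, 6 mm above its underside.
- cork_mat: Round cork mat, radius 105 mm, under 1 mm thick, stuck flat on the pad at the right, beyond the bowl: the bowl's place. The bowl slides freely over its edge. Origin at its centre.
- mandarin1: Mandarin (3 or 4 of the four are present, absent ones read None), orange, 60 mm in diameter and 50 mm high, 90 g, standing on a flat base 26 mm across. Origin at the centre of the fruit, 25 mm above what it stands on.
- mandarin2: Mandarin (3 or 4 of the four are present, absent ones read None), orange, 60 mm in diameter and 50 mm high, 90 g, standing on a flat base 26 mm across. Origin at the centre of the fruit, 25 mm above what it stands on.
- mandarin3: Mandarin (3 or 4 of the four are present, absent ones read None), orange, 60 mm in diameter and 50 mm high, 90 g, standing on a flat base 26 mm across. Origin at the centre of the fruit, 25 mm above what it stands on.
- mandarin4: Mandarin (3 or 4 of the four are present, absent ones read None), orange, 60 mm in diameter and 50 mm high, 90 g, standing on a flat base 26 mm across. Origin at the centre of the fruit, 25 mm above what it stands on.
- dimmer_base: Fixed black corded slide dimmer of the desk lamp, on the pad at the left; housing 140 mm (x, along the track) x 44 x 24 mm high. Origin at the centre of its underside. x points along the track, roughly away from the robot, towards full brightness; the off end is the one nearer the robot, marked with a red dot. The cord leaves the far end.
- dimmer (a joint): Position of the dimmer's grip along its track in m: 0 = off (stop nearest the robot), 0.08 = full brightness (far stop). Moves against about 1.5 N of friction and stays where it is left.
- dimmer_grip (a point): Centre of the dimmer's white grip, a tab 14 mm along the track x 20 mm across x 22 mm high, standing just above the housing; this point is 36 mm above the housing's underside.
- mouse: Bystander: loose black mouse, 105 x 60 x 31 mm, on the pad close to the robot. Origin at the centre of its underside.
- alarm_clock: Bystander: loose cream twin-bell alarm clock, 90 mm wide, 50 mm deep, 140 mm high, beyond the rail. Origin at the centre of its underside.
- pen_cup: Bystander: loose dark steel pen cup, 80 mm across, 100 mm high with pens to 160 mm, beyond the rail. Origin at the centre of its underside.

How it is judged:
By the outcome, as a careful person would: the job done as asked, in the order asked, and still so for the second after the job is handed in, with the robot touching nothing.
Of mandarin1, mandarin2, mandarin3, mandarin4 only 3 to 4 are there at a start; the rules pass over those that are not, and their reading is None.
At some moment in a run one of keyboard, fruit_bowl, mandarin1, mandarin2, mandarin3, mandarin4 may be knocked a few centimetres aside while the robot is not near it.
It also fails if it takes over 200 s, if anything falls off the work surface, if the arm or the gripper's body presses on something with over 40 N, if the wrist force passes 120 N, or if a joint passes its speed limit or range.

### The arm

A 6-joint arm with a two-finger parallel gripper is mounted at the origin on the work surface. World frame = base frame: x ahead of the robot, y to its left, z up, the work surface at z = 0. Lengths are in m, angles in rad, forces in N, time in s.
With the tool pointing down it reaches from about 0.25 to 0.775 m from the base axis. Payload 8.9 kg.
Tool frame: the origin (TCP) lies at the very end of the fingers, on their centre line; the grasp point (between the pads) lies 19 mm behind it (bot.tcp_to_grasp is the distance from the TCP to the grasp point, in m); z points along the fingers, y is the line along which they close (so a half turn about z gives the same grasp; the last joint's range is limited). The gripper opens to 85 mm and grips with 20 to 120 N. Pads are 22 mm wide; open, the fingers measure 114 mm over their backs; the gripper's body (76 mm by 85 mm) begins 54 mm behind the grasp point. The pads swing forward as they close: fully open they stand 13 mm farther back than shut.
Start: joints at [-1.323, 0.291, -0.153, 1.127, 0, 1.431], TCP at [0.198, -0.486, 0.231] pointing down, gripper open.
Joint ranges: [-2.52, 2.52], [-0.91, 1.74], [-1.3, 1.37], [-1.96, 2.02], [-1.52, 1.47], [-3.14, 3.14]. Speed limits (rad/s): [2.22, 2.22, 2.79, 3.14, 3.14, 3.14].

### API

Orientations are given as a unit quaternion [w, x, y, z].
In Python, from plant import bot gives the robot as it stands. The module is installed in compiled form; this text tells all that it offers.
- The arm moves only by the shell command python3 -m jog 'ROWS' [FORCE]. ROWS is JSON, a list that holds one entry, the list of rows, each a list of 5 numbers: the closure, from -1 (fully open) to 1 (shut), then the shift along the tool's x, y, z as a fraction of full scale, then the turn about the tool's z as a fraction of full scale. A call has 1 to 10 rows; each row is the pose to reach, as a shift and turn from the pose commanded when the call began, along the tool's axes at that moment; what a row does not reach only later rows make up. Full scale, the value 1, is 0.15 m for a shift and pi/2 rad for a turn. A row lasts 1/10 s, in which the tool goes at most 50 mm and 8.59 degrees, less where a joint would pass 70% of its speed; a pose out of reach is approached as far as the arm can. A call with a number of a shift or a turn outside -1 to 1 is refused whole. A call with a gripper value outside its range is refused whole. The fingers move at their own pace and stop on an object; FORCE is the grip in N (left out, the last holds). Time passes only in rows, so rows that repeat a pose let the fingers close. It gives the time, the measured TCP pose, the force, the opening and the grip force at its end, in the units of the state.
- bot.state(): the state, without advancing time (a new reading comes with each control period).
- bot.camera(name): name is "side" or "top" or "wrist"; returns a dict with "color" (400x640x3 uint8, red, green, blue), "camera_matrix" (3x3 intrinsics, pixels), "R" (3x3) and "t" (3): a world point X has camera coordinates R X + t. Camera axes: x right, y down, z forward; pixel columns grow to the right and rows downward; lengths in m; the calibration is good to about 2 mm. A picture is of the moment at which its call begins. There is no depth.
- bot.job_done(): hands the job in; it is judged then, once.
The state is a dict: "t": time; "qpos": joint angles; "joint_velocities": joint speeds; "joint_torque": joint torques, N m; "position": TCP position; "eef_rot": TCP orientation; "contact_force": force on the tool from outside, world axes, zero at the start; "torque": the same for the moment, N m; "opening": finger opening in m; "grip_force": force on a finger pad.
Only numpy, scipy, OpenCV 4.12 (cv2) and the standard library are available. Lean on these libraries where they do the work, as an engineer would, in place of code of your own. Each camera call takes 0.05 s, during which the arm holds its last target. There are 200 camera calls.

## Working session

There is one attempt and no reset: what is moved stays moved. The work goes in short steps, Python scripts to look and compute and a shell command to move; the robot and the scene stay as the last step left them, time stands still between calls to the robot, and variables do not carry over. Pictures are saved under pics/ and viewed, at most 14 in all, crops included, and the job is handed in when it is done.

```bash
mkdir -p pics; ls; python3 - <<'E'
from plant import bot
import cv2
for n in("top","side"):
    c=bot.camera(n); cv2.imwrite(f"pics/{n}0.png",c["color"][:,:,::-1]); print(n,c["camera_matrix"].tolist(),c["R"].round(3).tolist(),c["t"].round(3).tolist())
s=bot.state(); print(s)
E
```

```text
pics
top [[425.21890217344384, 0.0, 321.68956703362255], [0.0, 425.21890217344384, 200.59987588097488], [0.0, 0.0, 1.0]] [[0.037, -0.999, -0.0], [-0.979, -0.036, -0.201], [0.2, 0.008, -0.98]] [-0.007, 0.568, 0.998]
side [[438.8085693056221, 0.0, 314.9886052645179], [0.0, 438.8085693056221, 200.67638511947501], [0.0, 0.0, 1.0]] [[-0.985, -0.173, 0.012], [-0.133, 0.707, -0.694], [0.111, -0.686, -0.719]] [0.571, 0.109, 1.224]
{'t': 0.1, 'qpos': array([-1.32330602e+00,  2.91228692e-01, -1.54019032e-01,  1.12670224e+00,
        2.20580992e-05,  1.43153725e+00]), 'joint_velocities': array([ 0.00072303, -0.00147119,  0.00309963,  0.0011208 ,  0.00020054,
       -0.00062083]), 'joint_torque': array([ 9.79291253e-04, -5.37980819e+01,  3.31916392e+01,  9.38369951e-03,
       -1.88015993e-04, -1.58304618e-05]), 'position': array([ 0.19795641, -0.48584255,  0.23079914]), 'eef_rot': array([-5.76573155e-04,  9.81361142e-01,  1.92171737e-01, -2.01868892e-05]), 'contact_force': array([-0.02979987,  0.44033344, -0.43048685]), 'torque': array([-0.0115757 ,  0.04110873,  0.02866648]), 'grip_force': 0.0, 'opening': 0.085241039445588}
```

View pics/top0.png

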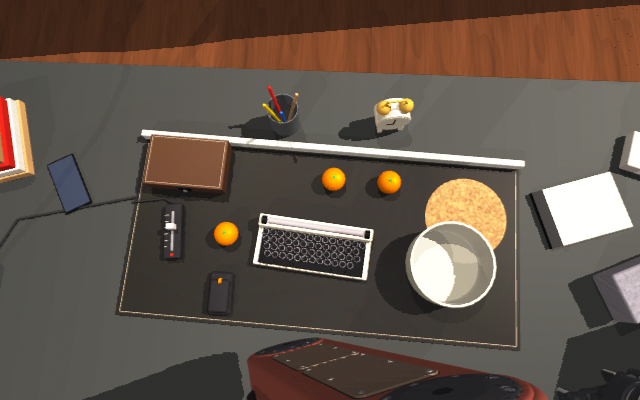

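View pics/side0.png

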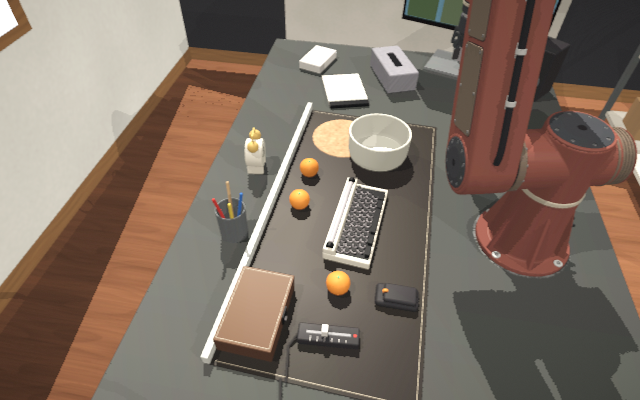

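Three mandarins: top px (333,179), (389,182) and (226,233). The bowl is at (450,265), the mat at (466,217), the keyboard spans (255–373, 213–278), the box's right side is at x≈228 and the dimmer grip at (171,226).

```bash
cat > h.py <<'E'
from plant import bot
import cv2, numpy as np
def cast(c,uv,z):
    K,R,t=c["camera_matrix"],c["R"],c["t"]; uv=np.atleast_2d(np.array(uv,float))
    d=np.c_[uv,np.ones(len(uv))]@np.linalg.inv(K).T@R; o=-R.T@t
    return (o+d*((z-o[2])/d[:,2])[:,None])
def tri(c1,p1,c2,p2):
    P=[c["camera_matrix"]@np.c_[c["R"],c["t"]] for c in(c1,c2)]
    X=cv2.triangulatePoints(P[0],P[1],np.array(p1,float).reshape(2,1),np.array(p2,float).reshape(2,1)); return X[:3,0]/X[3,0]
def proj(c,X):
    p=(c["R"]@np.array(X)+c["t"])@c["camera_matrix"].T; return p[:2]/p[2]
def hsv(c): return cv2.cvtColor(c["color"],cv2.COLOR_RGB2HSV)
def blobs(m,amin):
    m=m.astype(np.uint8)
    cs,_=cv2.findContours(m,cv2.RETR_EXTERNAL,cv2.CHAIN_APPROX_NONE)
    return sorted([k for k in cs if cv2.contourArea(k)>amin],key=cv2.contourArea,reverse=True)
def mandarins(c,amin=60):
    h=hsv(c); m=cv2.inRange(h,(8,190,120),(22,255,255))
    return [np.r_[cv2.minEnclosingCircle(k)[0],cv2.contourArea(k)] for k in blobs(m,amin)]
E
python3 - <<'E'
from h import *
np.set_printoptions(precision=4,suppress=True)
T,S=bot.camera("top"),bot.camera("side")
mt,ms=mandarins(T),mandarins(S); print("T",np.array(mt).round(1).tolist(),"S",np.array(ms).round(1).tolist())
for a in mt:
    for b in ms:
        X=tri(T,a[:2],S,b[:2])
        if np.linalg.norm(proj(T,X)-a[:2])<5 and -.01<X[2]<.06: print("M",X,cast(T,a[:2],.028)[0])
h=hsv(T)
cork=blobs(cv2.inRange(h,(8,60,110),(22,185,255)),300)
for k in cork[:3]: print("cork?",cv2.boundingRect(k),cv2.contourArea(k))
v=np.hstack([cv2.resize(T["color"][120:260,130:290],None,fx=2.5,fy=2.5,interpolation=2),cv2.resize(T["color"][190:330,240:400],None,fx=2.5,fy=2.5,interpolation=2)])
v2=cv2.resize(T["color"][140:320,370:530],None,fx=3,fy=3,interpolation=2)
cv2.imwrite("pics/c1.png",v[:,:,::-1]);cv2.imwrite("pics/c2.png",v2[:,:,::-1])
E
```

```text
T [[225.8, 233.2, 420.0], [333.2, 178.6, 387.5], [389.0, 181.7, 383.0]] S [[309.1, 168.4, 64.5]]
M [ 0.6286 -0.1576  0.0231] [ 0.6295 -0.157   0.028 ]
cork? (0, 5, 640, 77) 24042.0
cork? (143, 134, 86, 55) 3746.0
cork? (425, 178, 82, 73) 3417.0
```

View pics/c1.png

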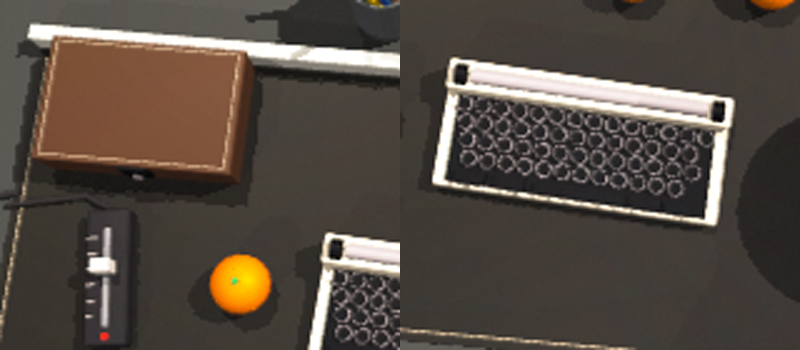

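View pics/c2.png

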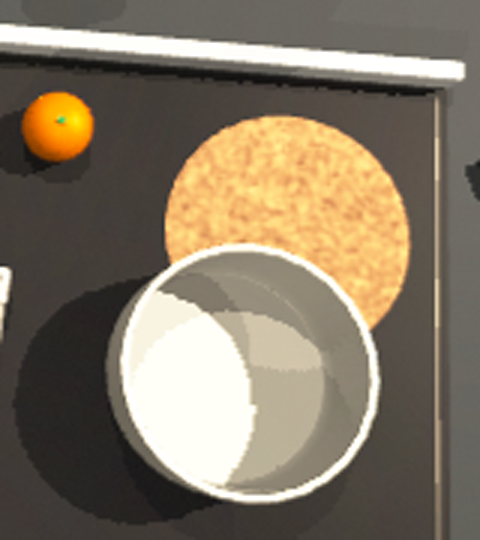

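The crops show clear edges: box bottom-right front corner at about (226,193), dimmer grip at (170,226), red dot at (171.6,254.5), bowl rim centre near (451,265), and the mat partly under it.

```bash
cat >> h.py <<'E'
from scipy.optimize import least_squares
def circ(P,r):
    f=lambda q:np.hypot(P[:,0]-q[0],P[:,1]-q[1])-r
    s=least_squares(f,P[:,:2].mean(0),loss="soft_l1",f_scale=.001); return s.x,np.median(np.abs(f(s.x)))
def mat(T):
    m=cv2.inRange(hsv(T),(8,60,110),(22,185,255)); m[:,:400]=0; m[:140]=0; m[340:]=0
    k=blobs(m,200)[0][:,0]; P=cast(T,k,.004); return P
def bowl(T):
    h=hsv(T); m=cv2.inRange(h,(0,0,95),(180,60,255)); m[:,:395]=0; m[:,515:]=0; m[:168]=0; m[330:]=0
    m=cv2.morphologyEx(m,cv2.MORPH_OPEN,np.ones((3,3)))
    k=cv2.convexHull(blobs(m,500)[0]); k=blobs(cv2.fillPoly(np.zeros_like(m),[k],1),500)[0][:,0]
    return circ(cast(T,k,.093),.1)
def keyb(T):
    m=cv2.inRange(hsv(T),(0,0,140),(180,70,255)); m[:,:228]=0; m[:,392:]=0; m[:150]=0; m[300:]=0
    m[T["R"][0,0]>9:]=0
    m=cv2.morphologyEx(m,cv2.MORPH_CLOSE,np.ones((5,5)))
    k=cv2.convexHull(blobs(m,300)[0])
    for e in np.arange(1,15,.5):
        a=cv2.approxPolyDP(k,e,True)
        if len(a)==4: break
    a=a[:,0].astype(float); a=a[np.argsort(a[:,1])]
    b=a[:2][np.argsort(a[:2,0])]; f=a[2:][np.argsort(a[2:,0])]
    return np.r_[cast(T,b,.047),cast(T,f,.015)],np.r_[b,f]
def railline(T):
    g=T["color"].min(2).astype(int); P=[]
    for u in range(245,500,5):
        col=g[130:176,u]; w=np.where(col>150)[0]
        if len(w) and w[-1]<44: P.append((u,130+w[-1]+.5))
    X=cast(T,P,.031); p=np.polyfit(X[:,1],X[:,0],1)
    r=X[:,0]-np.polyval(p,X[:,1]); k=abs(r)<.004; return np.polyfit(X[k,1],X[k,0],1),r[k].std(),k.sum()
E
python3 - <<'E'
from h import *
np.set_printoptions(precision=4,suppress=True)
T=bot.camera("top")
print("cam",-T["R"].T@T["t"])
for a in mandarins(T): print("M",cast(T,a[:2],.028)[0])
print("bowl",bowl(T))
P=mat(T); b=bowl(T)[0]
ring=P[np.hypot(P[:,0]-b[0],P[:,1]-b[1])>.125]; print("mat",circ(ring,.105),len(ring))
K,px=keyb(T); print("kb BL BR FL FR",K[:,:2].tolist(),px.tolist())
print("w",np.linalg.norm(K[0]-K[1]),np.linalg.norm(K[2]-K[3]),"d",np.hypot(*(K[0]-K[2])[:2]),np.hypot(*(K[1]-K[3])[:2]))
print("rail x=a*y+b",railline(T))
print("box BR",cast(T,[[226,193.2],[231.6,148]],.003))
print("dimmer grip",cast(T,[[170.4,226]],.05),"dot",cast(T,[[171.6,254.5]],.027))
print("mouse",cast(T,[[209,272],[233,314]],.02))
E
```

```text
cam [0.3559 0.006  1.0914]
M [0.4809 0.2521 0.028 ]
M [ 0.6329 -0.0132  0.028 ]
M [ 0.6297 -0.1567  0.028 ]
bowl (array([ 0.422 , -0.2945]), np.float64(0.001594293217185301))
mat (array([ 0.5482, -0.3589]), np.float64(0.0008612046039424281)) 185Traceback (most recent call last):
  File "<stdin>", line 9, in <module>
  File "h.py", line 34, in keyb
    m[T["R"][0,0]>9:]=0
    ~^^^^^^^^^^^^^^^^
TypeError: slice indices must be integers or None or have an __index__ method
```

```bash
sed -i '/R"\]\[0,0\]>9/d' h.py
python3 - <<'E'
from h import *
np.set_printoptions(precision=4,suppress=True)
T=bot.camera("top")
K,px=keyb(T); print("kb BL BR FL FR",K[:,:2].round(4).tolist(),px.tolist())
print("w",np.linalg.norm(K[0]-K[1]),np.linalg.norm(K[2]-K[3]),"d",np.hypot(*(K[0]-K[2])[:2]),np.hypot(*(K[1]-K[3])[:2]))
print("rail x=a*y+b",railline(T))
print("box BR",cast(T,[[226,193.2],[231.6,148]],.003))
print("dimmer grip",cast(T,[[170.4,226]],.05),"dot",cast(T,[[171.6,254.5]],.027))
print("mouse",cast(T,[[209,272],[233,314]],.02))
print(bot.tcp_to_grasp)
E
```

```text
kb BL BR FL FR [[0.5323, 0.1668], [0.5025, -0.1127], [0.4101, 0.1808], [0.381, -0.1031]] [[260.0, 213.0], [372.0, 229.0], [253.0, 263.0], [366.0, 279.0]]
w 0.28105112643977453 0.2853795458406126 d 0.1230962363269453 0.12181962018904881
rail x=a*y+b (array([0.0487, 0.7072]), np.float64(0.0008427597498382288), np.int64(51))
box BR [[0.5891 0.2661 0.003 ]
 [0.7135 0.2613 0.003 ]]
dimmer grip [[0.4912 0.3853 0.05  ]] dot [[0.4229 0.383  0.027 ]]
mouse [[0.3836 0.2878 0.02  ]
 [0.285  0.2202 0.02  ]]
0.0187
```

```bash
r='R'; python3 -m jog '[[[-1,0,0,0,-0.877],[-1,0,0,0,-0.877],[-1,0,0,0,-0.877],[-1,0,0,0,-0.877],[-1,0,0,0,-0.877],[-1,0,0,0,-0.877],[-1,0,0,0,-0.877],[-1,0,0,0,-0.877],[-1,0,0,0,-0.877],[-1,0,0,0,-0.877]]]' 25
python3 -m jog '[[[-1,0,0,0,-0.877],[-1,0,0,0,-0.877],[-1,0,0,0,-0.877],[-1,0,0,0,-0.877],[-1,0,0,0,-0.877],[-1,0,0,0,-0.877],[-1,0,0,0,-0.877],[-1,0,0,0,-0.877],[-1,0,0,0,-0.877],[-1,0,0,0,-0.877]]]'
python3 -m jog '[[[-1,-0.96,0.73,0.18,0],[-1,-0.96,0.73,0.18,0],[-1,-0.96,0.73,0.18,0],[-1,-0.96,0.73,0.18,0],[-1,-0.96,0.73,0.18,0],[-1,-0.96,0.73,0.18,0]]]'
python3 -m jog '[[[-1,-0.96,0.73,0.18,0],[-1,-0.96,0.73,0.18,0],[-1,-0.96,0.73,0.18,0],[-1,-0.96,0.73,0.18,0],[-1,-0.96,0.73,0.18,0],[-1,-0.96,0.73,0.18,0]]]'
python3 -m jog '[[[-1,-0.96,0.73,0.18,0],[-1,-0.96,0.73,0.18,0],[-1,-0.96,0.73,0.18,0],[-1,-0.96,0.73,0.18,0],[-1,-0.96,0.73,0.18,0],[-1,-0.96,0.73,0.18,0]]]'
python3 -c "
from plant import bot
import json
from h import *
s=bot.state();print(s['position'],s['eef_rot'],s['qpos'],s['t'])
for a in mandarins(bot.camera('side'),200): print(a)
for a in mandarins(bot.camera('top'),60): print(a)"
```

```text
t: 1.3
position: [0.1981, -0.4862, 0.2312]
eef_rot: [-0.0, 0.634, 0.773, 0.0]
contact_force: [-0.3, 0.2, 0.0]
opening: 0.0855
grip_force: 0.0
t: 2.3
position: [0.1981, -0.4862, 0.2313]
eef_rot: [-0.0, -0.0, 1.0, 0.0]
contact_force: [-0.2, -0.4, 0.6]
opening: 0.0852
grip_force: 0.0
t: 2.9
position: [0.3424, -0.3763, 0.2043]
eef_rot: [-0.0, 0.001, 1.0, -0.0]
contact_force: [0.2, 0.5, 0.1]
opening: 0.0856
grip_force: 0.0
t: 3.5
position: [0.4857, -0.2677, 0.1772]
eef_rot: [-0.0, 0.001, 1.0, -0.0]
contact_force: [-0.2, 0.5, -0.4]
opening: 0.0855
grip_force: 0.0
t: 4.1
position: [0.6293, -0.1589, 0.1502]
eef_rot: [-0.0, 0.001, 1.0, -0.0]
contact_force: [-0.2, 0.3, 0.5]
opening: 0.0856
grip_force: 0.0
[ 0.62930939 -0.15894977  0.15018747] [-3.49530368e-04  7.62459217e-04  9.99999627e-01 -2.05854627e-04] [-3.59638214e-01  5.76738635e-01  7.85513010e-02  1.07311892e+00
 -6.31005576e-04 -3.58113135e-01] 4.1
[225.63043213 232.5        230.5       ]
[333.11151123 178.71582031 133.5       ]
```

```bash
python3 -m jog '[[[-1,0,0.015,0.5,0],[-1,0,0.015,0.7,0],[-1,0,0.015,0.85,0],[-1,0,0.015,0.92,0],[-1,0,0.015,0.92,0],[1,0,0.015,0.92,0],[1,0,0.015,0.92,0],[1,0,0.015,0.92,0],[1,0,0.015,0.92,0],[1,0,0.015,0.92,0]]]' 30
python3 -m jog '[[[1,0,0,-0.1,0],[1,0,0,-0.3,0],[1,0,0,-0.6,0],[1,0,0,-0.92,0],[1,0,0,-0.92,0]]]'
python3 - <<'E'
from h import *
s=bot.state(); T=bot.camera("top"); S=bot.camera("side")
print(bowl(T),s["position"])
for a in mandarins(T,60): print(a,cast(T,a[:2],.028)[0])
cv2.imwrite("pics/g1.png",S["color"][60:260,200:500,::-1])
E
```

```text
t: 5.2
position: [0.6314, -0.1561, 0.0149]
eef_rot: [0.002, -0.0, 1.0, -0.001]
contact_force: [-2.8, -0.5, 7.4]
opening: 0.0576
grip_force: 31.1
t: 5.7
position: [0.6341, -0.1567, 0.1595]
eef_rot: [0.006, -0.0, 1.0, -0.002]
contact_force: [0.9, 0.4, -1.3]
opening: 0.0578
grip_force: 32.7
(array([ 0.45267085, -0.40085432]), np.float64(0.045066891268894196)) [ 0.63409973 -0.15666641  0.15950179]
[225.5975647  232.82055664 368.        ] [0.48190849 0.25277443 0.028     ]
[333.         178.63157654 136.5       ] [ 0.63229493 -0.0126012   0.028     ]
```

View pics/g1.png

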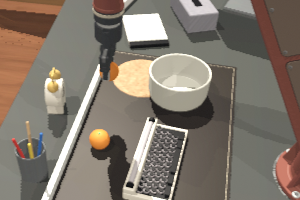

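The mandarin is held between the fingers just beyond the mat, and the bowl is unmoved. I'll check the pose once it settles.

```bash
python3 -m jog '[[[1,0.62,-0.46,0,0],[1,0.62,-0.46,0,0],[1,0.62,-0.46,0,0],[1,0.62,-0.46,0,0],[1,0.62,-0.46,0,0],[1,0.62,-0.46,0,0]]]'
python3 -m jog '[[[1,0.52,-0.46,0,0],[1,0.52,-0.46,0,0],[1,0.52,-0.46,0,0],[1,0.52,-0.46,0,0],[1,0.52,-0.46,0,0],[1,0.52,-0.46,0,0]]]'
python3 - <<'E'
from h import *
s=bot.state(); T=bot.camera("top"); S=bot.camera("side"); W=bot.camera("wrist")
print(s["position"],s["eef_rot"],s["contact_force"])
cv2.imwrite("pics/g2.png",np.hstack([W["color"][::1,::1],])[:,:,::-1])
# bowl rim bottom in side view
h=hsv(S); m=cv2.inRange(h,(0,0,95),(180,60,255))[:, :460]; m[:100]=0;m[200:]=0;m[:,:330]=0
k=blobs(m,300)[0][:,0]; P=cast(S,k,.093); 
print("side bowl",circ(P[k[:,1]<140],.1))
E
```

```text
t: 6.4
position: [0.5377, -0.2237, 0.1501]
eef_rot: [0.0, -0.001, 1.0, 0.0]
contact_force: [0.4, -0.7, -0.7]
opening: 0.0576
grip_force: 32.7
t: 7.0
position: [0.4601, -0.2924, 0.1502]
eef_rot: [0.0, -0.001, 1.0, 0.0]
contact_force: [0.4, -0.0, -1.2]
opening: 0.0574
grip_force: 32.7
[ 0.46008872 -0.29242181  0.1501951 ] [ 1.15176617e-04 -1.12061799e-03  9.99999360e-01  1.00073311e-04] [ 0.4287047  -0.03917067 -1.22357818]
side bowl (array([ 0.36955141, -0.38579023]), np.float64(0.037272203803723494))
```

View pics/g2.png

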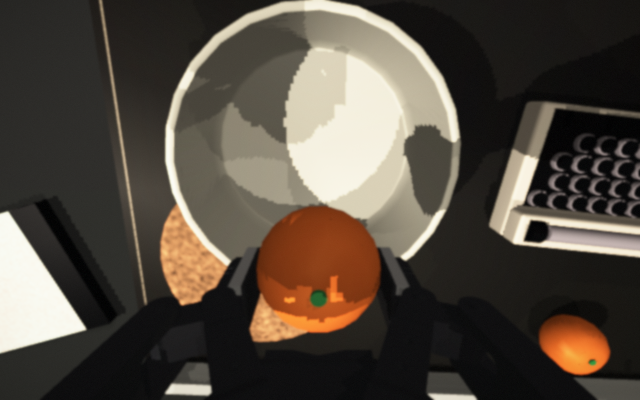

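The wrist view shows the bowl rim at left (168,135), right (460,140) and top (315,2), with the held mandarin at (319,270).

```bash
python3 - <<'E'
from h import *
W=bot.camera("wrist")
P=cast(W,[[168,135],[460,140],[315,2],[200,50],[425,50],[215,240]],.093); print(P.round(4)); print(circ(P,.1)); s=bot.state(); print(s["position"])
E
```

```text
[[ 0.4001 -0.3926  0.093 ]
 [ 0.4028 -0.1993  0.093 ]
 [ 0.3238 -0.2954  0.093 ]
 [ 0.3493 -0.3654  0.093 ]
 [ 0.3489 -0.2286  0.093 ]
 [ 0.4761 -0.3694  0.093 ]]
(array([ 0.42270608, -0.29592897]), np.float64(0.001113386561361146))
[ 0.45950769 -0.29273043  0.15019469]
```

```bash
python3 -m jog '[[[1,-0.02,-0.02,0.3,0],[1,-0.02,-0.02,0.55,0],[1,-0.02,-0.02,0.7,0],[1,-0.02,-0.02,0.78,0],[1,-0.02,-0.02,0.83,0],[1,-0.02,-0.02,0.853,0],[1,-0.02,-0.02,0.853,0],[1,-0.02,-0.02,0.853,0]]]'
python3 -m jog '[[[-0.6,0,0,0,0],[-0.6,0,0,0,0],[-0.6,0,0,0,0],[-0.6,0,0,0,0]]]'
python3 -m jog '[[[-0.6,0,0,-0.15,0],[-0.6,0,0,-0.4,0],[-0.6,0,0,-0.8,0],[-0.6,0,0,-0.9,0]]]'
python3 -m jog '[[[-1,-1,0.93,0,0],[-1,-1,0.93,0,0],[-1,-1,0.93,0,0],[-1,-1,0.93,0,0],[-1,-1,0.93,0,0],[-1,-1,0.93,0,0]]]'
python3 - <<'E'
from h import *
s=bot.state(); T=bot.camera("top")
print(s["position"],bowl(T))
for a in mandarins(T,60): print(a,cast(T,a[:2],.034 if a[0]>400 else .028)[0])
E
```

```text
t: 8.0
position: [0.4626, -0.2968, 0.0233]
eef_rot: [0.001, -0.0, 1.0, -0.001]
contact_force: [0.6, 0.2, -0.5]
opening: 0.0576
grip_force: 32.7
t: 8.4
position: [0.4621, -0.2964, 0.0225]
eef_rot: [0.0, -0.0, 1.0, -0.0]
contact_force: [-0.4, -0.0, -0.4]
opening: 0.0684
grip_force: 0.0
t: 8.8
position: [0.4631, -0.2972, 0.1612]
eef_rot: [0.002, -0.0, 1.0, -0.001]
contact_force: [-0.0, -0.4, -0.2]
opening: 0.0682
grip_force: 0.0
t: 9.4
position: [0.6125, -0.1555, 0.1569]
eef_rot: [-0.0, -0.001, 1.0, 0.0]
contact_force: [-0.7, -0.7, -0.7]
opening: 0.0851
grip_force: 0.0
[ 0.6124864  -0.15546997  0.15690051] (array([ 0.45288163, -0.4053692 ]), np.float64(0.04640460282278304))
[225.44117737 232.97058105 418.        ] [0.48151586 0.25313616 0.028     ]
[333. 179. 125.] [ 0.63131503 -0.0126321   0.028     ]
```

```bash
python3 -m jog '[[[-1,-0.13,0.95,0,0],[-1,-0.13,0.95,0,0],[-1,-0.13,0.95,0,0],[-1,-0.13,0.95,0,0],[-1,-0.13,0.95,0,0],[-1,-0.13,0.95,0,0]]]'
python3 - <<'E'
from h import *
s=bot.state(); T=bot.camera("top"); S=bot.camera("side"); W=bot.camera("wrist")
print(s["position"])
try: print(bowl(T))
except Exception as e: print(e)
for n,c in(("t",T),("s",S)):
    for a in mandarins(c,40): print(n,a,cast(c,a[:2],.034 if a[0]>400 and n=="t" else .028)[0])
for a in mandarins(W,40): print("w",a)
cv2.imwrite("pics/g3.png",np.hstack([T["color"][:,140:],W["color"][:,:]])[:,:,::-1][:, :, :][::1,::1]) if 0 else cv2.imwrite("pics/g3.png",np.hstack([cv2.resize(T["color"],(400,250)),cv2.resize(W["color"],(400,250))])[:,:,::-1])
E
```

```text
t: 10.05
position: [0.6309, -0.016, 0.1575]
eef_rot: [-0.0, 0.001, 1.0, -0.0]
contact_force: [-0.5, -1.0, 0.2]
opening: 0.0855
grip_force: 0.0
[ 0.63093945 -0.01604674  0.15748416]
(array([ 0.47498655, -0.3410091 ]), np.float64(0.04435816261756964))
t [225.53703308 232.81481934 407.5       ] [0.48191735 0.25292769 0.028     ]
t [445.87719727 249.17544556 225.5       ] [ 0.46063061 -0.29791834  0.034     ]
s [337.36206055 285.46551514  40.5       ] [0.47895953 0.25902985 0.028     ]
w [ 321.         191.5138855 3008.       ]
w [ 627.    20.5 1199.5]
```

View pics/g3.png

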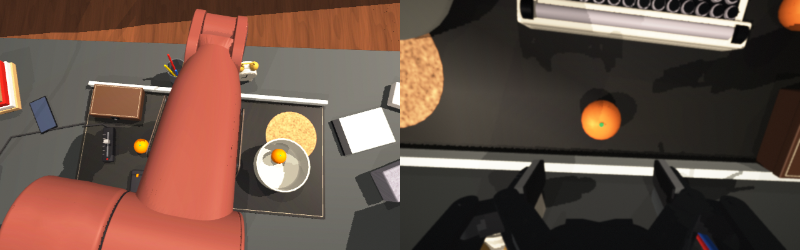

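The mandarin in the bowl is at (446,249) in the top view. In the wrist view mandarin 2 is at (321,191), midway between the open fingers.

```bash
python3 - <<'E'
from h import *
W=bot.camera("wrist")
for a in mandarins(W,2000): print(cast(W,a[:2],.028)[0], bot.state()["position"])
E
python3 -m jog '[[[-1,-0.01,0.02,0.5,0],[-1,-0.01,0.02,0.7,0],[-1,-0.01,0.02,0.85,0],[-1,-0.01,0.02,0.963,0],[-1,-0.01,0.02,0.963,0],[1,-0.01,0.02,0.963,0],[1,-0.01,0.02,0.963,0],[1,-0.01,0.02,0.963,0],[1,-0.01,0.02,0.963,0],[1,-0.01,0.02,0.963,0]]]' 30
python3 -m jog '[[[1,0,0,-0.1,0],[1,0,0,-0.3,0],[1,0,0,-0.6,0],[1,0,0,-0.95,0],[1,0,0,-0.95,0],[1,0,0,-0.95,0]]]'
python3 -m jog '[[[1,0.7,-0.83,0,0.667],[1,0.7,-0.83,0,0.667],[1,0.7,-0.83,0,0.667],[1,0.7,-0.83,0,0.667],[1,0.7,-0.83,0,0.667],[1,0.7,-0.83,0,0.667],[1,0.7,-0.83,0,0.667],[1,0.7,-0.83,0,0.667]]]'
```

```text
[ 0.63120616 -0.01416078  0.028     ] [ 0.63119346 -0.0156885   0.15736525]
t: 11.25
position: [0.6341, -0.0118, 0.0149]
eef_rot: [0.001, -0.0, 1.0, -0.0]
contact_force: [-1.9, -1.0, 7.3]
opening: 0.0575
grip_force: 31.9
t: 11.85
position: [0.6343, -0.0115, 0.1579]
eef_rot: [0.002, -0.0, 1.0, -0.0]
contact_force: [0.1, 0.8, -1.1]
opening: 0.058
grip_force: 32.7
t: 12.65
position: [0.527, -0.1356, 0.1542]
eef_rot: [-0.001, 0.501, 0.865, -0.0]
contact_force: [0.8, -0.4, -0.1]
opening: 0.0575
grip_force: 32.7
```

```bash
python3 -m jog '[[[1,-0.147,-0.57,0,0],[1,-0.147,-0.57,0,0],[1,-0.147,-0.57,0,0],[1,-0.147,-0.57,0,0],[1,-0.147,-0.57,0,0]]]'
python3 - <<'E'
from h import *
T=bot.camera("top"); h=hsv(T); m=cv2.inRange(h,(0,0,95),(180,60,255)); m[:,:395]=0; m[:,515:]=0; m[:168]=0; m[330:]=0
m=cv2.morphologyEx(m,cv2.MORPH_OPEN,np.ones((3,3)))
print(bot.state()["position"],[(cv2.boundingRect(k),cv2.contourArea(k)) for k in blobs(m,100)])
for a in mandarins(T,60): print(a,cast(T,a[:2],.034 if a[0]>400 else .028)[0])
W=bot.camera("wrist"); cv2.imwrite("pics/g4.png",np.hstack([cv2.resize(T["color"],(400,250)),cv2.resize(W["color"],(400,250))])[:,:,::-1])
E
```

```text
t: 13.15
position: [0.4652, -0.1972, 0.1551]
eef_rot: [-0.0, 0.499, 0.867, 0.0]
contact_force: [-0.6, 0.1, -1.4]
opening: 0.0577
grip_force: 32.9
[ 0.46531787 -0.19704345  0.15513446] [((395, 168, 61, 70), 2014.5)]
[410.  241.5 198.5] [ 0.47642621 -0.20910414  0.034     ]
[225.79167175 233.5         79.5       ] [0.48021424 0.25214595 0.028     ]
```

View pics/g4.png

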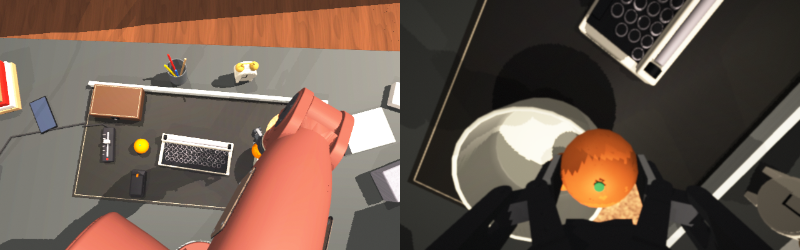

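The wrist view shows the bowl rim's left at full-resolution (83,253) and top at (224,155), with the held mandarin at (320,270). I'll cast these to confirm the bowl hasn't moved.

```bash
python3 - <<'E'
from h import *
W=bot.camera("wrist")
P=cast(W,[[83,253],[224,155],[112,192],[112,344]],.093); print(P.round(4)); print(circ(P,.1))
g=cv2.inRange(hsv(W),(0,0,215),(180,60,255)); g[:,330:]=0; k=cv2.convexHull(blobs(g,300)[0])[:,0]; print(circ(cast(W,k,.093),.1))
E
```

```text
[[ 0.3237 -0.3146  0.093 ]
 [ 0.3858 -0.1913  0.093 ]
 [ 0.3274 -0.256   0.093 ]
 [ 0.3707 -0.3878  0.093 ]]
(array([ 0.42048356, -0.29129864]), np.float64(0.003134846636215438))
(array([ 0.42307597, -0.29877558]), np.float64(0.00023405449842731074))
```

```bash
python3 -m jog '[[[1,-0.156,-0.577,0,0],[1,-0.156,-0.577,0,0],[1,-0.156,-0.577,0,0],[1,-0.156,-0.577,0.2,0],[1,-0.156,-0.577,0.4,0],[1,-0.156,-0.577,0.6,0],[1,-0.156,-0.577,0.75,0],[1,-0.156,-0.577,0.83,0],[1,-0.156,-0.577,0.875,0],[1,-0.156,-0.577,0.88,0]]]'
python3 -m jog '[[[1,0,0,0,0],[-0.5,0,0,0,0],[-0.5,0,0,0,0],[-0.5,0,0,0,0],[-0.5,0,0,0,0]]]'
python3 -m jog '[[[-0.5,0,0,-0.15,0],[-0.5,0,0,-0.4,0],[-0.5,0,0,-0.8,0],[-0.5,0,0,-0.9,0]]]'
python3 -m jog '[[[-1,0.8,0.6,0,0],[-1,0.8,0.6,0,0],[-1,0.8,0.6,0,0],[-1,0.8,0.6,0,0],[-1,0.8,0.6,0,0]]]'
```

```text
t: 14.3
position: [0.4018, -0.2605, 0.0228]
eef_rot: [-0.0, 0.5, 0.866, 0.0]
contact_force: [0.2, -1.0, -0.8]
opening: 0.0576
grip_force: 32.9
t: 14.8
position: [0.4018, -0.2614, 0.0237]
eef_rot: [0.0, 0.5, 0.866, -0.0]
contact_force: [-0.7, 0.4, 0.3]
opening: 0.0638
grip_force: 0.0
t: 15.2
position: [0.4026, -0.2621, 0.1621]
eef_rot: [0.002, 0.5, 0.866, -0.0]
contact_force: [0.4, -0.2, -0.7]
opening: 0.0641
grip_force: 0.0
t: 15.7
position: [0.4198, -0.1113, 0.1587]
eef_rot: [0.0, 0.499, 0.867, -0.0]
contact_force: [-0.2, -1.3, -0.9]
opening: 0.0854
grip_force: 0.0
```

```bash
python3 -m jog '[[[-1,0.949,0.783,0,0],[-1,0.949,0.783,0,0],[-1,0.949,0.783,0,0],[-1,0.949,0.783,0,0],[-1,0.949,0.783,0,0],[-1,0.949,0.783,0,0]]]'
python3 -m jog '[[[-1,0.949,0.783,0,0.667],[-1,0.949,0.783,0,0.667],[-1,0.949,0.783,0,0.667],[-1,0.949,0.783,0,0.667],[-1,0.949,0.783,0,0.667],[-1,0.949,0.783,0,0.667],[-1,0.949,0.783,0,0.667],[-1,0.949,0.783,0,0.667]]]'
python3 - <<'E'
from h import *
W=bot.camera("wrist");T=bot.camera("top")
s=bot.state();print(s["position"],s["eef_rot"],s["qpos"])
for a in mandarins(W,500): print(cast(W,a[:2],.028)[0])
for a in mandarins(T,50): print("t",a,cast(T,a[:2],.034)[0])
print(bowl(T))
E
```

```text
t: 16.3
position: [0.4505, 0.0691, 0.1583]
eef_rot: [0.0, 0.5, 0.866, -0.0]
contact_force: [-0.9, 0.0, 0.4]
opening: 0.0856
grip_force: 0.0
t: 17.1
position: [0.4817, 0.2496, 0.1582]
eef_rot: [0.0, 0.868, 0.496, -0.0]
contact_force: [0.3, 0.8, -0.4]
opening: 0.0853
grip_force: 0.0
[0.48162587 0.24970534 0.15826759] [ 1.66696307e-04  8.67070302e-01  4.98185748e-01 -1.56254772e-04] [ 3.43756655e-01  3.75249548e-01 -2.31197329e-01  9.64598087e-01
 -3.83395831e-04  2.44233908e+00]
[0.47906279 0.25102511 0.028     ]
t [225.79167175 233.5        421.        ] [0.4795128  0.25075709 0.034     ]
t [430.79483032 272.6975708  416.5       ] [ 0.4016378  -0.25970597  0.034     ]
t [445.87719727 249.17544556 270.5       ] [ 0.46063061 -0.29791834  0.034     ]
(array([ 0.42212728, -0.29460388]), np.float64(0.0015350475035364047))
```

```bash
python3 -m jog '[[[-1,0.007,-0.014,0.5,0],[-1,0.007,-0.014,0.7,0],[-1,0.007,-0.014,0.85,0],[-1,0.007,-0.014,0.969,0],[-1,0.007,-0.014,0.969,0],[1,0.007,-0.014,0.969,0],[1,0.007,-0.014,0.969,0],[1,0.007,-0.014,0.969,0],[1,0.007,-0.014,0.969,0],[1,0.007,-0.014,0.969,0]]]' 30
python3 -m jog '[[[1,0,0,-0.1,0],[1,0,0,-0.3,0],[1,0,0,-0.6,0],[1,0,0,-0.95,0],[1,0,0,-0.95,0],[1,0,0,-0.95,0]]]'
python3 -m jog '[[[1,-0.908,0.373,0,0],[1,-0.908,0.373,0,0],[1,-0.908,0.373,0,0],[1,-0.908,0.373,0,0],[1,-0.908,0.373,0,0],[1,-0.908,0.373,0,0]]]'
python3 -m jog '[[[1,-0.908,0.373,0,0],[1,-0.908,0.373,0,0],[1,-0.908,0.373,0,0],[1,-0.908,0.373,0,0],[1,-0.908,0.373,0,0],[1,-0.908,0.373,0,0]]]'
python3 -m jog '[[[1,-0.908,0.373,0,0],[1,-0.908,0.373,0,0],[1,-0.908,0.373,0,0],[1,-0.908,0.373,0,0],[1,-0.908,0.373,0,0],[1,-0.908,0.373,0,0]]]'
python3 - <<'E'
from h import *
W=bot.camera("wrist");T=bot.camera("top")
s=bot.state();print(s["position"],s["eef_rot"],s["qpos"])
for a in mandarins(T,50): print("t",a,cast(T,a[:2],.034)[0])
print(bowl(T))
E
```

```text
t: 18.2
position: [0.4808, 0.2536, 0.0148]
eef_rot: [0.001, 0.866, 0.5, 0.001]
contact_force: [-0.6, -2.7, 7.5]
opening: 0.058
grip_force: 31.4
t: 18.8
position: [0.4807, 0.2541, 0.1576]
eef_rot: [0.0, 0.866, 0.5, 0.002]
contact_force: [-0.5, -0.4, -1.6]
opening: 0.0574
grip_force: 32.7
t: 19.4
position: [0.4594, 0.1083, 0.1549]
eef_rot: [-0.0, 0.866, 0.5, -0.0]
contact_force: [-0.0, 0.7, -1.5]
opening: 0.0576
grip_force: 32.7
t: 20.0
position: [0.4401, -0.0368, 0.1553]
eef_rot: [-0.0, 0.866, 0.501, -0.0]
contact_force: [-0.0, -0.7, -1.6]
opening: 0.0574
grip_force: 32.7
t: 20.6
position: [0.4205, -0.1823, 0.1553]
eef_rot: [-0.0, 0.866, 0.501, -0.0]
contact_force: [0.6, -0.1, -1.5]
opening: 0.0579
grip_force: 32.7
[ 0.42053613 -0.1823426   0.15546758] [-2.67354785e-04  8.65482027e-01  5.00939906e-01  1.40513249e-06] [-5.69027594e-01  2.27918149e-01 -4.51388533e-01  8.91963357e-01
  2.48030276e-04  1.52319611e+00]
t [402.  258.5  76.5] [ 0.43364412 -0.18916522  0.034     ]
(array([ 0.57997119, -0.29193769]), np.float64(0.02817047659315139))
```

```bash
python3 -m jog '[[[1,-0.929,0.387,0,0],[1,-0.929,0.387,0,0],[1,-0.929,0.387,0,0],[1,-0.929,0.387,0,0],[1,-0.929,0.387,0,0],[1,-0.929,0.387,0,0]]]'
python3 - <<'E'
from h import *
W=bot.camera("wrist"); S=bot.camera("side"); print(bot.state()["position"])
for a in mandarins(W,300): print(a,cast(W,a[:2],.034)[0])
cv2.imwrite("pics/g5.png",W["color"][:,:,::-1])
E
```

```text
t: 21.3
position: [0.401, -0.3322, 0.1554]
eef_rot: [-0.001, 0.866, 0.5, 0.0]
contact_force: [0.1, 0.3, -0.4]
opening: 0.0577
grip_force: 32.7
[ 0.40108721 -0.33216699  0.15559192]
[ 318.25320435  279.93005371 9962.        ] [ 0.35429189 -0.41262662  0.034     ]
[ 358.31005859  126.61164856 3493.        ] [ 0.46019015 -0.29796958  0.034     ]
[ 275.14678955  121.44036865 3316.        ] [ 0.40023457 -0.25848003  0.034     ]
```

View pics/g5.png

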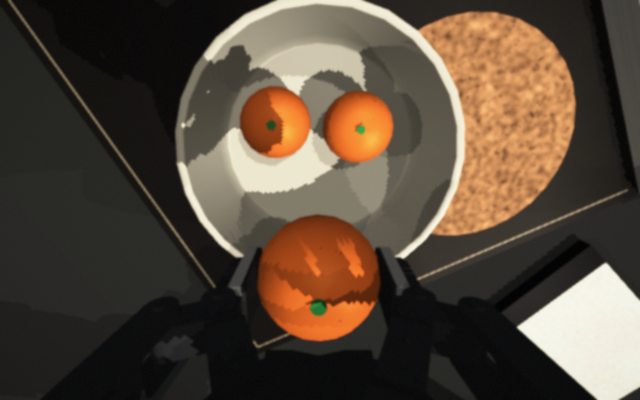

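The wrist view shows both placed mandarins upright in the bowl at (275,121) and (358,127), with the bowl unmoved and the free slot under the gripper.

```bash
python3 -m jog '[[[1,0,0,0.3,0],[1,0,0,0.55,0],[1,0,0,0.7,0],[1,0,0,0.8,0],[1,0,0,0.86,0],[1,0,0,0.885,0],[1,0,0,0.885,0],[1,0,0,0.885,0]]]'
python3 -m jog '[[[-0.5,0,0,0,0],[-0.5,0,0,0,0],[-0.5,0,0,0,0],[-0.5,0,0,0,0]]]'
python3 -m jog '[[[-0.5,0,0,-0.15,0],[-0.5,0,0,-0.4,0],[-0.5,0,0,-0.8,0],[-0.5,0,0,-0.9,0],[-0.5,0,0,-0.9,0]]]'
python3 -m jog '[[[-1,0.232,-0.865,0,-0.518],[-1,0.232,-0.865,0,-0.518],[-1,0.232,-0.865,0,-0.518],[-1,0.232,-0.865,0,-0.518],[-1,0.232,-0.865,0,-0.518],[-1,0.232,-0.865,0,-0.518],[-1,0.232,-0.865,0,-0.518]]]'
python3 -m jog '[[[-1,0,0,0,-0.518],[-1,0,0,0,-0.518],[-1,0,0,0,-0.518],[-1,0,0,0,-0.518],[-1,0,0,0,-0.518],[-1,0,0,0,-0.518],[-1,0,0,0,-0.518]]]'
python3 - <<'E'
from h import *
W=bot.camera("wrist");T=bot.camera("top")
s=bot.state();print(s["position"],s["eef_rot"],s["qpos"])
for a in mandarins(T,50): print("t",a,cast(T,a[:2],.034)[0])
print(bowl(T))
cv2.imwrite("pics/g6.png",np.hstack([cv2.resize(T["color"],(400,250)),cv2.resize(W["color"],(400,250))])[:,:,::-1])
E
```

```text
t: 22.2
position: [0.4012, -0.334, 0.0236]
eef_rot: [0.001, 0.866, 0.5, 0.0]
contact_force: [0.1, -0.7, -0.6]
opening: 0.0577
grip_force: 32.7
t: 22.6
position: [0.4008, -0.3339, 0.023]
eef_rot: [0.0, 0.866, 0.5, 0.0]
contact_force: [-0.2, 0.8, -0.3]
opening: 0.0641
grip_force: 0.0
t: 23.1
position: [0.4024, -0.3356, 0.1617]
eef_rot: [0.003, 0.866, 0.5, 0.001]
contact_force: [0.4, -0.2, -0.5]
opening: 0.0642
grip_force: 0.0
t: 23.8
position: [0.3054, -0.2383, 0.1573]
eef_rot: [-0.0, 0.597, 0.802, 0.0]
contact_force: [-0.2, -1.1, -0.4]
opening: 0.0852
grip_force: 0.0
t: 24.5
position: [0.3056, -0.2385, 0.1574]
eef_rot: [-0.0, 0.232, 0.973, 0.0]
contact_force: [0.3, 0.4, 0.6]
opening: 0.0852
grip_force: 0.0
[ 0.30564546 -0.23854106  0.15750533] [-2.28318198e-04  2.33442781e-01  9.72370497e-01  1.81966294e-04] [-8.51886088e-01  9.58119151e-02 -6.09792975e-01  8.65774422e-01
  3.30502651e-05 -3.80652493e-01]
t [428.58822632 272.58822632 291.5       ] [ 0.40170336 -0.25430135  0.034     ]
t [456.78570557 274.78570557 262.5       ] [ 0.39892978 -0.32327045  0.034     ]
t [445.87719727 249.17544556 256.        ] [ 0.46063061 -0.29791834  0.034     ]
(array([ 0.42295322, -0.29369059]), np.float64(0.0028084938388997643))
```

View pics/g6.png

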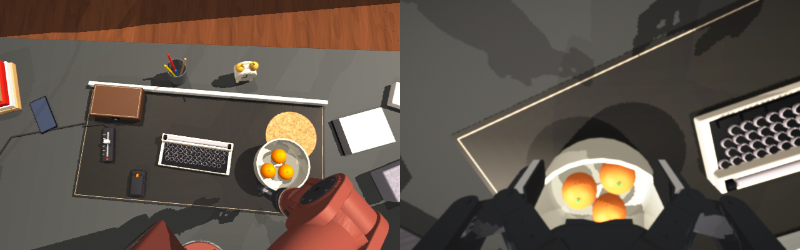

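All three mandarins are in the bowl, in the top view around (275–290,155–172), and the fork stands behind it. I'm lowering it and pushing most of the way.

```bash
python3 -m jog '[[[-1,0,0,0.3,0],[-1,0,0,0.5,0],[-1,0,0,0.65,0],[-1,0,0,0.75,0],[-1,0,0,0.82,0],[-1,0,0,0.863,0],[-1,0,0,0.863,0]]]'
python3 -m jog '[[[-1,-0.05,0,0,0],[-1,-0.12,0,0,0],[-1,-0.19,0,0,0],[-1,-0.26,0,0,0],[-1,-0.33,0,0,0],[-1,-0.4,0,0,0],[-1,-0.47,0,0,0],[-1,-0.54,0,0,0],[-1,-0.6,0,0,0],[-1,-0.65,0,0,0]]]'
python3 - <<'E'
from h import *
T=bot.camera("top")
s=bot.state();print(s["position"])
print(bowl(T), s["position"][:2]+np.array([.893,-.450])*.1)
P=mat(T); b=bowl(T)[0]; r=P[np.hypot(P[:,0]-b[0],P[:,1]-b[1])>.125]; print(circ(r,.105))
cv2.imwrite("pics/g7.png",cv2.resize(T["color"][130:330,370:540],None,fx=2.5,fy=2.5)[:,:,::-1])
E
```

```text
t: 25.3
position: [0.3054, -0.2383, 0.0278]
eef_rot: [-0.001, 0.232, 0.973, 0.0]
contact_force: [0.4, -1.0, 0.5]
opening: 0.0855
grip_force: 0.0
t: 26.3
position: [0.3923, -0.2819, 0.0283]
eef_rot: [-0.002, 0.232, 0.973, 0.0]
contact_force: [-8.1, 5.5, 5.4]
opening: 0.0853
grip_force: 0.0
[ 0.3936464  -0.28279479  0.02848298]
(array([ 0.54374773, -0.3441651 ]), np.float64(0.02516276671343578)) [ 0.4829464  -0.32779479]h.py:23: RuntimeWarning: Mean of empty slice.
  s=least_squares(f,P[:,:2].mean(0),loss="soft_l1",f_scale=.001); return s.x,np.median(np.abs(f(s.x)))
  ret = um.true_divide(
Traceback (most recent call last):
  File "h.py", line 23, in circ
    s=least_squares(f,P[:,:2].mean(0),loss="soft_l1",f_scale=.001); return s.x,np.median(np.abs(f(s.x)))
ValueError: Initial guess is outside of provided bounds
```

```bash
cat >> h.py <<'E'
def rim(c,box,z=.093,r=.1,n=3000):
    u0,v0,u1,v1=box; g=cv2.cvtColor(c["color"],cv2.COLOR_RGB2GRAY)[v0:v1,u0:u1]
    v,u=np.nonzero(cv2.Canny(g,60,150)); P=cast(c,np.c_[u+u0,v+v0],z)[:,:2]
    rng=np.random.default_rng(0); best=(0,None)
    for _ in range(n):
        a,b=P[rng.choice(len(P),2,replace=False)]; d=b-a; L=np.hypot(*d)
        if not .06<L<.19: continue
        for s in(1,-1):
            q=(a+b)/2+s*np.sqrt(r*r-L*L/4)*np.array([-d[1],d[0]])/L
            k=np.abs(np.hypot(*(P-q).T)-r)<.0018
            if k.sum()>best[0]: best=(k.sum(),q,k)
    q=circ(P[best[2]],r)[0]; w=P[best[2]]-q; a=np.degrees(np.arctan2(w[:,1],w[:,0])); return q.round(4),best[0],np.histogram(a,8,(-180,180))[0]
E
python3 - <<'E'
from h import *
T=bot.camera("top");S=bot.camera("side")
print(bot.state()["position"])
print("top",rim(T,(380,160,530,330))); print("side",rim(S,(300,90,460,200)))
for a in mandarins(T,50): print("t",a,cast(T,a[:2],.034)[0])
E
```

```text
[ 0.39354331 -0.28272875  0.02856861]
top (array([ 0.4853, -0.3321]), np.int64(152), array([ 0,  9, 19, 25, 32, 34, 28,  5]))
side (array([ 0.4854, -0.3317]), np.int64(65), array([ 0,  0,  6, 11, 13, 16, 16,  3]))
t [459.64285278 225.21427917 247.        ] [ 0.52193282 -0.33371677  0.034     ]
t [442.5 247.5 233. ] [ 0.46447568 -0.28963306  0.034     ]
t [467.5 246.5 122.5] [ 0.46924266 -0.35170887  0.034     ]
```

```bash
python3 -m jog '[[[-1,-0.05,0.004,0,0],[-1,-0.11,0.01,0,0],[-1,-0.17,0.015,0,0],[-1,-0.23,0.02,0,0],[-1,-0.29,0.025,0,0],[-1,-0.34,0.029,0,0],[-1,-0.38,0.029,0,0],[-1,-0.41,0.029,0,0],[-1,-0.43,0.029,0,0],[-1,-0.43,0.029,0,0]]]'
python3 - <<'E'
from h import *
T=bot.camera("top");S=bot.camera("side")
print(bot.state()["position"])
print("top",rim(T,(380,140,530,330))); print("side",rim(S,(280,80,460,200)))
P=cast(T,blobs(cv2.inRange(hsv(T)[:,:],(8,60,110),(22,185,255))[:, :],5)[0][:,0],.004)
m=cv2.inRange(hsv(T),(8,60,110),(22,185,255)); m[:,:400]=0;m[:140]=0;m[340:]=0;m[:,530:]=0
print([(cv2.boundingRect(k),cv2.contourArea(k)) for k in blobs(m,3)])
for a in mandarins(T,50): print("t",a,cast(T,a[:2],.034)[0])
E
```

```text
t: 27.45
position: [0.4517, -0.3073, 0.0283]
eef_rot: [-0.001, 0.232, 0.973, 0.0]
contact_force: [-6.1, 3.7, 6.2]
opening: 0.0854
grip_force: 0.0
[ 0.45170157 -0.3072888   0.02839206]
top (array([ 0.5428, -0.3563]), np.int64(146), array([ 5,  4, 20, 33, 28, 23, 28,  5]))
side (array([ 0.5327, -0.2487]), np.int64(71), array([ 3,  3,  6,  9, 16, 20, 12,  2]))
[((400, 322, 26, 18), 205.0), ((425, 185, 19, 50), 185.5), ((466, 243, 30, 53), 94.0), ((460, 220, 12, 42), 54.0), ((526, 210, 4, 7), 13.0)]
t [468.19354248 202.70967102 150.5       ] [ 0.58038549 -0.35699865  0.034     ]
t [451.30709839 224.94161987 119.5       ] [ 0.52185471 -0.31284275  0.034     ]
```

```bash
python3 -m jog '[[[-1,-0.02,0,0,0],[-1,-0.04,0,0,0],[-1,-0.04,0,0,0],[-1,-0.04,0,0,0]]]'
python3 - <<'E'
from h import *
T=bot.camera("top");S=bot.camera("side")
print(bot.state()["position"],"top",rim(T,(380,140,530,330)))
S["color"]=np.ascontiguousarray(cv2.imread("pics/side0.png")[:,:,::-1])
m=cv2.inRange(hsv(S),(8,60,110),(22,185,255)); m[:,:300]=0;m[:,370:]=0;m[:110]=0;m[170:]=0
k=blobs(m,100)[0][:,0]; P=cast(S,k,.004); b=np.array([.4225,-.2955])
i=k[:,0]<np.percentile(k[:,0],60); print(cv2.boundingRect(k),"mat side",circ(P[i],.105)); print("bowl side0",rim(S,(330,100,430,200)))
T["color"]=np.ascontiguousarray(cv2.imread("pics/top0.png")[:,:,::-1]); P=mat(T); print("mat top",circ(P[np.hypot(*(P[:,:2]-b).T)>.125],.105))
E
```

```text
t: 27.95
position: [0.457, -0.3099, 0.0284]
eef_rot: [-0.001, 0.232, 0.973, 0.0]
contact_force: [-6.5, 3.7, 5.9]
opening: 0.0853
grip_force: 0.0
[ 0.45696341 -0.30993737  0.02844338] top (array([ 0.5487, -0.359 ]), np.int64(160), array([ 4,  4, 21, 36, 33, 30, 26,  6]))
(312, 119, 41, 39) mat side (array([ 0.54809954, -0.36026387]), np.float64(0.0013974530242561595))
bowl side0 (array([ 0.422 , -0.2987]), np.int64(106), array([15, 10, 15, 10, 10, 11, 20, 15]))
mat top (array([ 0.54821537, -0.35893997]), np.float64(0.0008537549269521383))
```

```bash
python3 -m jog '[[[-1,0.08,0,0,0],[-1,0.2,0,0,0],[-1,0.2,0,-0.3,0],[-1,0.2,0,-0.6,0],[-1,0.2,0,-0.8,0],[-1,0.2,0,-0.8,0]]]'
python3 -m jog '[[[-1,0.718,0.898,0,0],[-1,0.718,0.898,0,0],[-1,0.718,0.898,0,0],[-1,0.718,0.898,0,0],[-1,0.718,0.898,0,0],[-1,0.718,0.898,0,0]]]'
python3 -m jog '[[[-1,0.718,0.898,0,-0.266],[-1,0.718,0.898,0,-0.266],[-1,0.718,0.898,0,-0.266],[-1,0.718,0.898,0,-0.266],[-1,0.718,0.898,0,-0.266],[-1,0.718,0.898,0,-0.266]]]'
python3 - <<'E'
from h import *
T=bot.camera("top")
s=bot.state();print(s["position"],s["eef_rot"],s["qpos"])
print("bowl",rim(T,(380,140,530,330)))
K,px=keyb(T); print("kb BL BR FL FR",K[:,:2].round(4).tolist(),px.tolist())
for a in mandarins(T,50): print("t",a,cast(T,a[:2],.034)[0])
E
```

```text
t: 28.65
position: [0.4339, -0.2994, 0.153]
eef_rot: [0.004, 0.232, 0.973, -0.002]
contact_force: [0.4, -0.7, 0.3]
opening: 0.0851
grip_force: 0.0
t: 29.25
position: [0.3962, -0.1283, 0.1483]
eef_rot: [0.0, 0.231, 0.973, -0.0]
contact_force: [0.2, 0.3, -0.2]
opening: 0.0854
grip_force: 0.0
t: 29.85
position: [0.3612, 0.04, 0.1484]
eef_rot: [0.0, 0.025, 1.0, -0.0]
contact_force: [0.0, -1.0, 0.4]
opening: 0.085
grip_force: 0.0
[0.3611438  0.03965296 0.14834235] [ 2.83912010e-04  2.53718126e-02  9.99678017e-01 -2.29544765e-04] [-9.22815976e-02  5.92017821e-02 -6.78653032e-01  8.32344266e-01
 -4.20099231e-04 -4.15326488e-02]
bowl (array([ 0.5481, -0.3591]), np.int64(282), array([36, 34, 34, 38, 33, 31, 38, 38]))
kb BL BR FL FR [[0.5323, 0.1668], [0.5025, -0.1127], [0.4911, 0.1737], [0.381, -0.1031]] [[260.0, 213.0], [372.0, 229.0], [258.0, 231.0], [366.0, 279.0]]
t [480.125 225.5   211.5  ] [ 0.52309841 -0.38501966  0.034     ]
t [452.69232178 222.84616089 208.        ] [ 0.5272996  -0.31644693  0.034     ]
t [469.51571655 200.93978882 208.        ] [ 0.58509679 -0.36049828  0.034     ]
```

```bash
python3 -m jog '[[[-1,0,0,0.35,0],[-1,0,0,0.6,0],[-1,0,0,0.75,0],[-1,0,0,0.85,0],[-1,0,0,0.92,0],[-1,0,0,0.949,0],[-1,0,0,0.949,0]]]'
python3 -m jog '[[[-1,-0.07,0,0,0],[-1,-0.13,0,0,0],[-1,-0.19,0,0,0],[-1,-0.26,0,0,0],[-1,-0.33,0,0,0],[-1,-0.4,0,0,0],[-1,-0.47,0,0,0],[-1,-0.54,0,0,0],[-1,-0.6,0,0,0],[-1,-0.65,0,0,0]]]'
python3 - <<'E'
from h import *
T=bot.camera("top");S=bot.camera("side")
s=bot.state();print(s["position"],s["eef_rot"])
K,px=keyb(T); print("kb BL BR FL FR",K[:,:2].round(4).tolist(),px.tolist())
cv2.imwrite("pics/k1.png",np.hstack([T["color"][130:330,220:420],S["color"][130:330,180:420]])[:,:,::-1])
E
```

```text
t: 30.6
position: [0.3603, 0.0397, 0.0056]
eef_rot: [-0.0, 0.026, 1.0, -0.0]
contact_force: [-0.5, 0.5, -0.1]
opening: 0.0855
grip_force: 0.0
t: 31.6
position: [0.4583, 0.0357, 0.006]
eef_rot: [-0.0, 0.025, 1.0, 0.0]
contact_force: [-5.4, 1.0, 0.7]
opening: 0.0853
grip_force: 2.7
[0.45950789 0.03557778 0.0062219 ] [1.13394775e-03 2.49599924e-02 9.99687808e-01 1.11037179e-05]
kb BL BR FL FR [[0.5909, -0.0361], [0.586, -0.1116], [0.4605, -0.031], [0.4632, -0.1043]] [[342.0, 193.0], [372.0, 196.0], [338.0, 246.0], [367.0, 246.0]]
```

View pics/k1.png

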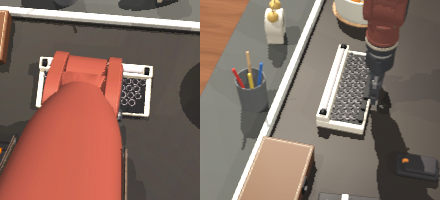

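The keyboard is sliding square. Its back-right corner is at (372,196) in the top view, parallel to the rail.

```bash
python3 -m jog '[[[-1,-0.06,0,0,0],[-1,-0.14,0,0,0],[-1,-0.22,0,0,0],[-1,-0.3,0,0,0],[-1,-0.38,0,0,0],[-1,-0.46,0,0,0],[-1,-0.54,0,0,0],[-1,-0.61,0,0,0],[-1,-0.67,0,0,0],[-1,-0.72,0,0,0]]]'
python3 -m jog '[[[-1,0,0,0,0],[-1,0.1,0,0,0],[-1,0.2,0,0,0],[-1,0.2,0,-0.3,0],[-1,0.2,0,-0.6,0],[-1,0.2,0,-0.8,0],[-1,0.2,0,-0.8,0]]]'
python3 -m jog '[[[-1,-0.324,-0.614,0,0],[-1,-0.324,-0.614,0,0],[-1,-0.324,-0.614,0,0],[-1,-0.324,-0.614,0,0],[-1,-0.324,-0.614,0,0]]]'
python3 -m jog '[[[-1,-0.324,-0.614,0,0.5],[-1,-0.324,-0.614,0,0.5],[-1,-0.324,-0.614,0,0.5],[-1,-0.324,-0.614,0,0.5],[-1,-0.324,-0.614,0,0.5],[-1,-0.324,-0.614,0,0.5]]]'
python3 -m jog '[[[-1,0,0,0,0.5],[-1,0,0,0,0.5],[-1,0,0,0,0.5],[-1,0,0,0,0.5],[-1,0,0,0,0.5],[-1,0,0,0,0.5]]]'
python3 - <<'E'
from h import *
T=bot.camera("top")
s=bot.state();print(s["position"],s["eef_rot"])
K,px=keyb(T); print("kb BL BR FL FR",K[:,:2].round(4).tolist(),px.tolist())
print("rail",railline(T)); print("rail-BL,BR",[.0487*k[1]+.7072-k[0] for k in K[:2]])
E
```

```text
t: 32.7
position: [0.5654, 0.0304, 0.0059]
eef_rot: [-0.0, 0.025, 1.0, 0.0]
contact_force: [-5.5, -0.7, 0.1]
opening: 0.0852
grip_force: 2.5
t: 33.4
position: [0.5393, 0.0316, 0.1309]
eef_rot: [0.005, 0.025, 1.0, -0.0]
contact_force: [-0.0, -0.5, -1.3]
opening: 0.0855
grip_force: 0.0
t: 33.9
position: [0.5788, -0.062, 0.1254]
eef_rot: [-0.0, 0.025, 1.0, 0.0]
contact_force: [0.2, 0.1, -0.7]
opening: 0.0856
grip_force: 0.0
t: 34.5
position: [0.623, -0.1554, 0.1258]
eef_rot: [-0.0, 0.407, 0.913, 0.0]
contact_force: [0.0, 0.4, 0.3]
opening: 0.0854
grip_force: 0.0
t: 35.1
position: [0.623, -0.1552, 0.1259]
eef_rot: [-0.0, 0.726, 0.688, 0.0]
contact_force: [-0.1, 0.4, 0.4]
opening: 0.0856
grip_force: 0.0
[ 0.62300986 -0.15522897  0.1258665 ] [-2.71084138e-04  7.25386349e-01  6.88341899e-01 -4.21207290e-06]
kb BL BR FL FR [[0.6967, 0.1673], [0.7072, -0.1177], [0.5877, 0.1724], [0.5748, -0.0509]] [[264.0, 150.0], [375.0, 150.0], [261.0, 194.0], [347.0, 202.0]]
rail (array([0.02218986, 0.67298997]), np.float64(0.001167777990751876), np.int64(4))
rail-BL,BR [np.float64(0.018641232165587773), np.float64(-0.005714008012956517)]
```

```bash
python3 -m jog '[[[-1,0,0,0.3,0],[-1,0,0,0.5,0],[-1,0,0,0.65,0],[-1,0,0,0.74,0],[-1,0,0,0.8,0],[-1,0,0,0.8,0]]]'
python3 -m jog '[[[-1,0.07,0,0,0],[-1,0.14,0,0,0],[-1,0.21,0,0,0],[-1,0.28,0,0,0],[-1,0.35,0,0,0],[-1,0.42,0,0,0],[-1,0.49,0,0,0],[-1,0.56,0,0,0],[-1,0.61,0,0,0],[-1,0.65,0,0,0]]]'
python3 - <<'E'
from h import *
T=bot.camera("top")
s=bot.state();print(s["position"],s["contact_force"],s["torque"])
K,px=keyb(T); print("kb BL BR FL FR",K[:,:2].round(4).tolist(),px.tolist())
cv2.imwrite("pics/k2.png",cv2.resize(T["color"][120:240,200:400],None,fx=3,fy=3)[:,:,::-1])
E
```

```text
t: 35.75
position: [0.6229, -0.1564, 0.0054]
eef_rot: [-0.0, 0.724, 0.69, -0.0]
contact_force: [-0.4, -0.0, -0.0]
opening: 0.0858
grip_force: 0.0
t: 36.75
position: [0.6289, -0.0597, 0.007]
eef_rot: [0.001, 0.725, 0.689, -0.0]
contact_force: [-0.5, -5.8, 3.2]
opening: 0.0857
grip_force: 3.3
[ 0.62896155 -0.05880318  0.00699168] [ 0.59126113 -3.7235408   2.81162658] [-0.68197817 -0.0516662  -0.09767498]
kb BL BR FL FR [[0.6943, 0.2315], [0.7015, 0.0363], [0.5932, 0.2404], [0.5824, 0.102]] [[239.0, 150.0], [315.0, 150.0], [235.0, 191.0], [288.0, 197.0]]
```

View pics/k2.png

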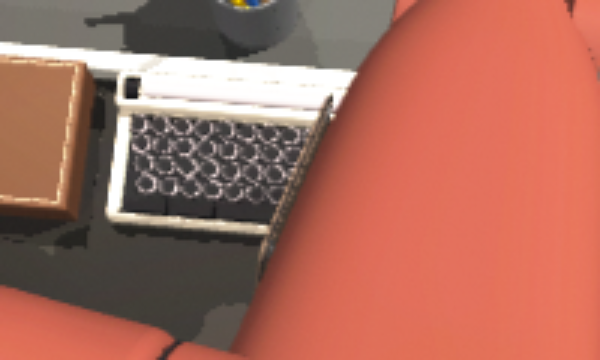

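The keyboard's front-left corner is at top px (236,193), about 25 mm short of the box and almost touching the rail.

```bash
python3 -m jog '[[[-1,0.04,0,0,0],[-1,0.08,0,0,0],[-1,0.11,0,0,0],[-1,0.13,0,0,0],[-1,0.14,0,0,0],[-1,0.15,0,0,0],[-1,0.16,0,0,0]]]'
python3 -m jog '[[[-1,0.01,0,0,0],[-1,0.02,0,0,0],[-1,0.02,0,0,0]]]'
python3 -m jog '[[[-1,0.01,0,0,0],[-1,0.02,0,0,0],[-1,0.02,0,0,0]]]'
python3 - <<'E'
from h import *
T=bot.camera("top")
K,px=keyb(T); print("kb BL BR FL FR",K[:,:2].round(4).tolist(),px.tolist())
E
```

```text
t: 37.5
position: [0.6301, -0.0365, 0.007]
eef_rot: [0.001, 0.725, 0.689, -0.0]
contact_force: [-0.3, -7.3, 4.0]
opening: 0.085
grip_force: 3.6
t: 37.8
position: [0.6303, -0.0333, 0.007]
eef_rot: [0.001, 0.725, 0.689, -0.0]
contact_force: [-0.1, -5.1, 4.0]
opening: 0.0859
grip_force: 3.1
t: 38.1
position: [0.6303, -0.0324, 0.007]
eef_rot: [0.003, 0.725, 0.689, -0.002]
contact_force: [-1.8, -16.3, 3.0]
opening: 0.0852
grip_force: 7.7
kb BL BR FL FR [[0.6933, 0.2598], [0.6997, 0.0851], [0.5899, 0.2583], [0.586, 0.1463]] [[228.0, 150.0], [296.0, 150.0], [228.0, 192.0], [271.0, 195.0]]
```

```bash
python3 -m jog '[[[-1,-0.08,0,0,0],[-1,-0.2,0,0,0],[-1,-0.2,0,-0.3,0],[-1,-0.2,0,-0.6,0],[-1,-0.2,0,-0.8,0],[-1,-0.2,0,-0.8,0]]]'
python3 -m jog '[[[-1,0.598,-0.326,0,0],[-1,0.598,-0.326,0,0],[-1,0.598,-0.326,0,0],[-1,0.598,-0.326,0,0],[-1,0.598,-0.326,0,0]]]'
python3 -m jog '[[[-1,0.598,-0.326,0,-0.5],[-1,0.598,-0.326,0,-0.5],[-1,0.598,-0.326,0,-0.5],[-1,0.598,-0.326,0,-0.5],[-1,0.598,-0.326,0,-0.5],[-1,0.598,-0.326,0,-0.5]]]'
python3 -m jog '[[[-1,0,0,0,-0.5],[-1,0,0,0,-0.5],[-1,0,0,0,-0.5],[-1,0,0,0,-0.5],[-1,0,0,0,-0.5],[-1,0,0,0,-0.5]]]'
python3 - <<'E'
from h import *
T=bot.camera("top")
s=bot.state();print(s["position"],s["eef_rot"])
K,px=keyb(T); print("kb BL BR FL FR",K[:,:2].round(4).tolist(),px.tolist())
E
```

```text
t: 38.75
position: [0.6309, -0.0608, 0.1309]
eef_rot: [0.003, 0.725, 0.689, 0.002]
contact_force: [0.7, 1.9, -0.1]
opening: 0.0852
grip_force: 0.0
t: 39.25
position: [0.5842, 0.0316, 0.1257]
eef_rot: [0.0, 0.725, 0.689, 0.0]
contact_force: [0.1, -0.1, -0.9]
opening: 0.0851
grip_force: 0.0
t: 39.85
position: [0.5402, 0.1233, 0.1257]
eef_rot: [0.0, 0.404, 0.915, -0.0]
contact_force: [-0.7, 0.5, 0.3]
opening: 0.0858
grip_force: 0.0
t: 40.45
position: [0.5403, 0.1231, 0.1257]
eef_rot: [0.0, 0.023, 1.0, -0.0]
contact_force: [0.2, -0.1, 0.1]
opening: 0.085
grip_force: 0.0
[0.54029469 0.12308487 0.12567736] [ 7.27026661e-06  2.36638925e-02  9.99719969e-01 -6.50757634e-05]
kb BL BR FL FR [[0.6984, 0.1211], [0.7087, -0.1588], [0.5824, 0.102], [0.5762, -0.0173]] [[282.0, 150.0], [391.0, 150.0], [288.0, 197.0], [334.0, 201.0]]
```

```bash
python3 -m jog '[[[-1,0,0,0.3,0],[-1,0,0,0.5,0],[-1,0,0,0.65,0],[-1,0,0,0.74,0],[-1,0,0,0.8,0],[-1,0,0,0.8,0]]]'
python3 -m jog '[[[-1,-0.06,0,0,0],[-1,-0.11,0,0,0],[-1,-0.15,0,0,0],[-1,-0.18,0,0,0],[-1,-0.2,0,0,0],[-1,-0.21,0,0,0],[-1,-0.22,0,0,0],[-1,-0.23,0,0,0]]]'
python3 -m jog '[[[-1,-0.01,0,0,0],[-1,-0.02,0,0,0],[-1,-0.02,0,0,0]]]'
python3 -m jog '[[[-1,-0.01,0,0,0],[-1,-0.02,0,0,0],[-1,-0.02,0,0,0]]]'
```

```text
t: 41.1
position: [0.5391, 0.1237, 0.0049]
eef_rot: [-0.001, 0.026, 1.0, -0.0]
contact_force: [-0.7, 0.3, 0.1]
opening: 0.0857
grip_force: 0.0
t: 41.9
position: [0.5718, 0.1228, 0.0058]
eef_rot: [-0.002, 0.025, 1.0, 0.0]
contact_force: [-10.6, 0.9, 8.3]
opening: 0.0855
grip_force: 5.3
t: 42.2
position: [0.5743, 0.1227, 0.0056]
eef_rot: [-0.002, 0.025, 1.0, -0.0]
contact_force: [-7.9, -0.2, 5.1]
opening: 0.0855
grip_force: 3.9
t: 42.5
position: [0.5766, 0.1225, 0.0055]
eef_rot: [-0.003, 0.025, 1.0, -0.0]
contact_force: [-9.7, -0.3, 7.8]
opening: 0.0854
grip_force: 5.1
```

```bash
python3 -m jog '[[[-1,-0.01,0,0,0],[-1,-0.02,0,0,0],[-1,-0.02,0,0,0]]]'
python3 -m jog '[[[-1,-0.01,0,0,0],[-1,-0.015,0,0,0],[-1,-0.015,0,0,0]]]'
```

```text
t: 42.8
position: [0.5766, 0.1224, 0.0052]
eef_rot: [-0.005, 0.025, 1.0, -0.0]
contact_force: [-21.0, 1.6, 17.3]
opening: 0.0853
grip_force: 10.3
t: 43.1
position: [0.5767, 0.1225, 0.0052]
eef_rot: [-0.007, 0.024, 1.0, -0.0]
contact_force: [-27.8, 0.7, 23.9]
opening: 0.0853
grip_force: 14.3
```

```bash
python3 -m jog '[[[-1,0.08,0,0,0],[-1,0.2,0,0,0],[-1,0.2,0,-0.3,0],[-1,0.2,0,-0.6,0],[-1,0.2,0,-0.8,0],[-1,0.2,0,-0.8,0]]]'
python3 -m jog '[[[-1,0.9,0.1,0,0],[-1,0.9,0.1,0,0],[-1,0.9,0.1,0,0],[-1,0.9,0.1,0,0],[-1,0.9,0.1,0,0]]]'
python3 - <<'E'
from h import *
T=bot.camera("top")
s=bot.state();print(s["position"],s["qpos"])
print("bowl",rim(T,(380,140,530,330)))
for a in mandarins(T,50): print("t",a,cast(T,a[:2],.034)[0])
a=cv2.resize(T["color"][120:220,140:360],None,fx=3.5,fy=3.5,interpolation=2)
cv2.imwrite("pics/k3.png",a[:,:,::-1])
E
```

```text
t: 43.7
position: [0.558, 0.124, 0.1306]
eef_rot: [0.004, 0.025, 1.0, 0.0]
contact_force: [0.3, 0.3, -0.6]
opening: 0.0855
grip_force: 0.0
t: 44.2
position: [0.4207, 0.1455, 0.1259]
eef_rot: [0.0, 0.025, 1.0, -0.0]
contact_force: [0.9, 0.3, 0.4]
opening: 0.0854
grip_force: 0.0
[0.42175364 0.14543554 0.12601853] [ 1.68006299e-01  2.38013575e-01 -5.27264010e-01  8.04556387e-01
 -1.12891581e-04  2.17624232e-01]
bowl (array([ 0.5482, -0.3591]), np.int64(277), array([34, 32, 34, 35, 34, 32, 38, 38]))
t [480.20135498 225.07012939 192.        ] [ 0.52419526 -0.38525215  0.034     ]
t [469.51571655 200.93978882 191.        ] [ 0.58509679 -0.36049828  0.034     ]
t [452.69232178 222.84616089 190.        ] [ 0.5272996  -0.31644693  0.034     ]
```

View pics/k3.png

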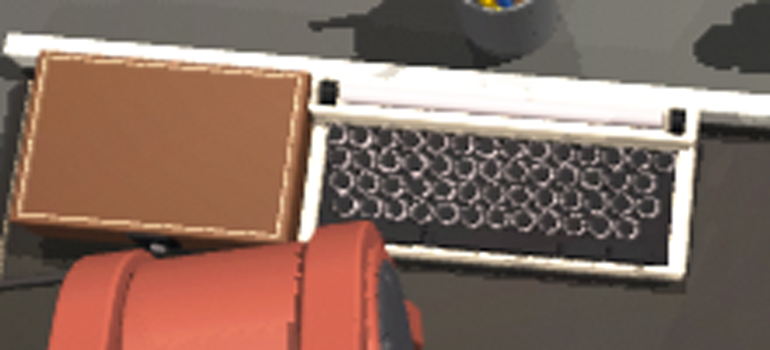

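The keyboard is against the rail and the box, with its right front corner at about (336,199). I'll nudge the right end again and use the contact to confirm it still touches the box.

```bash
python3 -m jog '[[[-1,-0.733,-0.65,0,0],[-1,-0.733,-0.65,0,0],[-1,-0.733,-0.65,0,0],[-1,-0.733,-0.65,0,0],[-1,-0.733,-0.65,0,0]]]'
python3 -m jog '[[[-1,-0.733,-0.65,0,0.5],[-1,-0.733,-0.65,0,0.5],[-1,-0.733,-0.65,0,0.5],[-1,-0.733,-0.65,0,0.5],[-1,-0.733,-0.65,0,0.5],[-1,-0.733,-0.65,0,0.5]]]'
python3 -m jog '[[[-1,0,0,0,0.5],[-1,0,0,0,0.5],[-1,0,0,0,0.5],[-1,0,0,0,0.5],[-1,0,0,0,0.5],[-1,0,0,0,0.5]]]'
python3 -m jog '[[[-1,0,0,0.3,0],[-1,0,0,0.5,0],[-1,0,0,0.65,0],[-1,0,0,0.74,0],[-1,0,0,0.8,0],[-1,0,0,0.8,0]]]'
python3 -m jog '[[[-1,0.05,0,0,0],[-1,0.1,0,0,0],[-1,0.13,0,0,0],[-1,0.15,0,0,0],[-1,0.16,0,0,0],[-1,0.165,0,0,0],[-1,0.165,0,0,0]]]'
```

```text
t: 44.75
position: [0.5271, 0.0413, 0.1252]
eef_rot: [-0.0, 0.026, 1.0, 0.0]
contact_force: [-0.9, 1.0, -0.8]
opening: 0.0853
grip_force: 0.0
t: 45.35
position: [0.6306, -0.0597, 0.1253]
eef_rot: [-0.001, 0.408, 0.913, -0.0]
contact_force: [-0.8, 0.4, 0.7]
opening: 0.0855
grip_force: 0.0
t: 45.95
position: [0.6305, -0.0592, 0.1257]
eef_rot: [-0.0, 0.726, 0.688, -0.0]
contact_force: [-0.4, 0.3, 0.2]
opening: 0.0857
grip_force: 0.0
t: 46.55
position: [0.6305, -0.0599, 0.0053]
eef_rot: [-0.001, 0.724, 0.689, -0.0]
contact_force: [0.1, -0.1, -0.2]
opening: 0.0854
grip_force: 0.0
t: 47.25
position: [0.6322, -0.0357, 0.006]
eef_rot: [0.0, 0.725, 0.689, -0.0]
contact_force: [-0.6, -0.5, 0.4]
opening: 0.0855
grip_force: 0.0
```

```bash
python3 -m jog '[[[-1,0.01,0,0,0],[-1,0.02,0,0,0],[-1,0.02,0,0,0]]]'
python3 -m jog '[[[-1,0.01,0,0,0],[-1,0.015,0,0,0],[-1,0.015,0,0,0]]]'
```

```text
t: 47.55
position: [0.6324, -0.0327, 0.006]
eef_rot: [0.0, 0.725, 0.689, -0.0]
contact_force: [-0.3, -0.3, 0.1]
opening: 0.0857
grip_force: 0.4
t: 47.85
position: [0.6323, -0.0326, 0.006]
eef_rot: [0.001, 0.725, 0.689, -0.002]
contact_force: [-1.6, -10.4, -0.6]
opening: 0.0857
grip_force: 5.1
```

```bash
python3 -m jog '[[[-1,-0.08,0,0,0],[-1,-0.2,0,0,0],[-1,-0.2,0,-0.3,0],[-1,-0.2,0,-0.6,0],[-1,-0.2,0,-0.8,0],[-1,-0.2,0,-0.8,0]]]'
python3 -m jog '[[[1,0.983,-0.26,0,0],[1,0.983,-0.26,0,0],[1,0.983,-0.26,0,0],[1,0.983,-0.26,0,0],[1,0.983,-0.26,0,0]]]'
python3 -m jog '[[[1,0.983,-0.26,0,0],[1,0.983,-0.26,0,0],[1,0.983,-0.26,0,0],[1,0.983,-0.26,0,0],[1,0.983,-0.26,0,0]]]'
python3 -m jog '[[[1,0.983,-0.26,0,0],[1,0.983,-0.26,0,0],[1,0.983,-0.26,0,0],[1,0.983,-0.26,0,0],[1,0.983,-0.26,0,0],[1,0.983,-0.26,0,0]]]'
python3 - <<'E'
from h import *
T=bot.camera("top");W=bot.camera("wrist");S=bot.camera("side")
s=bot.state();print(s["position"],s["eef_rot"],s["opening"])
print("bowl",rim(T,(380,140,530,330)))
for n,c in(("t",T),("s",S),("w",W)):
    h=hsv(c); m=cv2.inRange(h,(0,180,120),(5,255,255))|cv2.inRange(h,(175,180,120),(180,255,255))
    for k in blobs(m,2)[:6]:
        x=np.array(cv2.minEnclosingCircle(k)[0]); X=cast(c,x,.028)[0]
        if .3<X[0]<.5 and .33<X[1]<.45: print(n,"dot",X)
cv2.imwrite("pics/d1.png",W["color"][:,:,::-1])
E
```

```text
t: 48.45
position: [0.6339, -0.0621, 0.131]
eef_rot: [0.003, 0.725, 0.689, 0.002]
contact_force: [0.5, -0.4, -0.0]
opening: 0.0851
grip_force: 0.0
t: 48.95
position: [0.5989, 0.0894, 0.1254]
eef_rot: [-0.0, 0.724, 0.69, -0.0]
contact_force: [0.9, -0.1, -0.1]
opening: 0.0124
grip_force: 0.0
t: 49.45
position: [0.5681, 0.2376, 0.1255]
eef_rot: [0.0, 0.724, 0.689, -0.0]
contact_force: [0.3, -0.8, -0.4]
opening: -0.0002
grip_force: 0.0
t: 50.05
position: [0.5373, 0.3849, 0.1257]
eef_rot: [0.0, 0.725, 0.688, -0.0]
contact_force: [-1.2, 0.7, -0.1]
opening: 0.0
grip_force: 0.0
[0.53709124 0.3853719  0.12605184] [ 8.41493584e-05  7.25392741e-01  6.88335200e-01 -1.29219146e-04] 0.00022714210101926996
bowl (array([ 0.5483, -0.3592]), np.int64(271), array([33, 30, 36, 37, 33, 32, 36, 34]))
t dot [0.42407638 0.38340303 0.028     ]
```

View pics/d1.png

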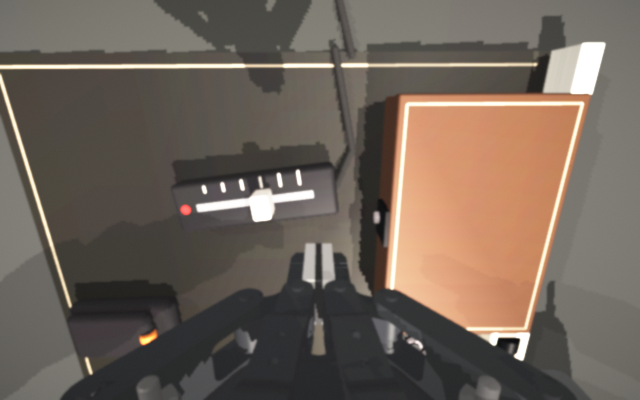

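The wrist view shows the dimmer grip at (262,206), the red dot at (186,210) and the slot running from (196,208) to (314,194).

```bash
python3 - <<'E'
from h import *
W=bot.camera("wrist")
print(cast(W,[[262,192]],.05),cast(W,[[262,206]],.04)); print(cast(W,[[186,210],[196,208],[314,194],[338,213],[175,228]],.027))
E
```

```text
[[0.49415732 0.4013247  0.05      ]] [[0.49074714 0.3867028  0.04      ]]
[[0.4220242  0.38214395 0.027     ]
 [0.4309679  0.38351056 0.027     ]
 [0.53316037 0.39079923 0.027     ]
 [0.55294907 0.37257695 0.027     ]
 [0.40919446 0.36596037 0.027     ]]
```

```bash
python3 -m jog '[[[1,0.02,0,0.2,0],[1,0.02,0,0.4,0],[1,0.02,0,0.53,0],[1,0.02,0,0.6,0],[1,0.02,0,0.613,0],[1,0.02,0,0.613,0]]]'
python3 -m jog '[[[1,-0.006,-0.05,0,0],[1,-0.012,-0.1,0,0],[1,-0.019,-0.15,0,0],[1,-0.025,-0.2,0,0],[1,-0.031,-0.25,0,0],[1,-0.037,-0.3,0,0],[1,-0.043,-0.35,0,0],[1,-0.048,-0.39,0,0],[1,-0.05,-0.41,0,0],[1,-0.052,-0.42,0,0]]]'
python3 -m jog '[[[1,-0.002,-0.015,0,0],[1,-0.004,-0.03,0,0],[1,-0.004,-0.03,0,0]]]'
```

```text
t: 50.85
position: [0.5368, 0.3902, 0.0346]
eef_rot: [0.0, 0.725, 0.689, 0.0]
contact_force: [0.1, 0.5, 0.5]
opening: 0.0001
grip_force: 0.0
t: 51.85
position: [0.4727, 0.3857, 0.0341]
eef_rot: [-0.0, 0.724, 0.689, 0.0]
contact_force: [2.4, 0.3, 1.4]
opening: -0.0002
grip_force: 0.8
t: 52.15
position: [0.4682, 0.3852, 0.0339]
eef_rot: [-0.0, 0.725, 0.689, -0.0]
contact_force: [1.4, -0.0, -0.0]
opening: -0.0004
grip_force: 0.4
```

```bash
python3 -m jog '[[[1,-0.002,-0.015,0,0],[1,-0.004,-0.03,0,0],[1,-0.004,-0.03,0,0]]]'
python3 -m jog '[[[1,-0.002,-0.015,0,0],[1,-0.003,-0.02,0,0],[1,-0.003,-0.02,0,0]]]'
python3 -m jog '[[[1,-0.002,-0.01,0,0],[1,-0.002,-0.015,0,0],[1,-0.002,-0.015,0,0]]]'
```

```text
t: 52.45
position: [0.4644, 0.3849, 0.0341]
eef_rot: [0.0, 0.725, 0.689, 0.0]
contact_force: [4.4, 1.0, -0.5]
opening: 0.0004
grip_force: 1.9
t: 52.75
position: [0.4639, 0.3849, 0.0344]
eef_rot: [0.002, 0.725, 0.689, 0.002]
contact_force: [13.1, 1.5, -6.7]
opening: -0.0001
grip_force: 6.2
t: 53.05
position: [0.4635, 0.385, 0.0346]
eef_rot: [0.003, 0.725, 0.689, 0.003]
contact_force: [19.4, 1.2, -11.3]
opening: -0.0
grip_force: 9.5
```

```bash
python3 -m jog '[[[1,0.01,0.06,0,0],[1,0.02,0.15,0,0],[1,0.02,0.15,-0.3,0],[1,0.02,0.15,-0.6,0],[1,0.02,0.15,-0.9,0],[1,0.02,0.15,-0.9,0]]]'
python3 -m jog '[[[1,-0.8,-0.9,0,0],[1,-0.8,-0.9,0,0],[1,-0.8,-0.9,0,0],[1,-0.8,-0.9,0,0],[1,-0.8,-0.9,0,0],[1,-0.8,-0.9,0,0],[1,-0.8,-0.9,0,0]]]'
python3 - <<'E'
from h import *
T=bot.camera("top");S=bot.camera("side")
print(bot.state()["position"],"bowl",rim(T,(380,140,530,330)))
for a in mandarins(T,50): print("t",a,cast(T,a[:2],.034)[0])
T0=cv2.imread("pics/top0.png")[:,:,::-1]
d=np.abs(T["color"].astype(int)-T0).max(2)[200:320,150:245]
w=(hsv(T)[:,:,2]>170)&(hsv(T)[:,:,1]<60); w[:, :158]=0;w[:,186:]=0;w[:200]=0;w[262:]=0
for k in blobs(w,4): x=np.array(cv2.minEnclosingCircle(k)[0]);print("white",x,cv2.boundingRect(k),cast(T,x,.05)[0])
for n,b in(("mouse",(205,268,238,318)),("cup",(265,85,302,135)),("clock",(370,92,416,134))):
    u0,v0,u1,v1=b; print(n,(np.abs(T["color"].astype(int)-T0).max(2)[v0:v1,u0:u1]>40).mean())
m=cv2.inRange(hsv(T),(0,0,150),(180,70,255)); v=np.where(m[165:215,280])[0]; print("kb front row @u=280,330:",165+v.max(),165+np.where(m[165:215,330])[0].max(),"right col@v=185",np.where(m[185,300:380])[0].max()+300)
print("right end",cast(T,[[np.where(m[185,300:380])[0].max()+300.5,185]],.027))
E
```

```text
t: 53.65
position: [0.4835, 0.3879, 0.1752]
eef_rot: [0.001, 0.724, 0.689, 0.004]
contact_force: [0.4, 0.8, 0.5]
opening: -0.0003
grip_force: 0.0
t: 54.35
position: [0.3413, 0.2737, 0.1691]
eef_rot: [-0.0, 0.725, 0.689, 0.0]
contact_force: [-0.0, -0.1, -0.1]
opening: 0.0001
grip_force: 0.0
[0.3412378  0.2736588  0.16886211] bowl (array([ 0.5482, -0.3591]), np.int64(283), array([35, 33, 34, 38, 34, 32, 38, 39]))
t [480.35153198 225.0851593  207.        ] [ 0.52417101 -0.38562709  0.034     ]
t [469.51571655 200.93978882 206.5       ] [ 0.58509679 -0.36049828  0.034     ]
t [452.69232178 222.84616089 206.        ] [ 0.5272996  -0.31644693  0.034     ]
white [169.5        229.60810852] (165, 211, 11, 38) [0.48215381 0.3865602  0.05      ]
mouse 0.0
cup 0.0
clock 0.0
kb front row @u=280,330: 194 198 right col@v=185 336
right end [[ 0.61598116 -0.02215559  0.027     ]]
```

```bash
python3 -c "
from plant import bot
print(bot.job_done())"
```

```text
the job is handed in; nothing more can be done
None
```

The job is handed in with everything in place at about 54 s: all three mandarins in the bowl, the bowl within about 1 mm of the mat's centre, the keyboard pressed against the rail and the box, and the dimmer pushed last to its off stop; the mouse, clock and cup look unmoved in the top view.

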